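# Hang the lift-off door on the dry cabinet

### The arm

A 6-joint arm with a two-finger parallel gripper is mounted at the origin on a cart in front of the work surface, level with it; the furniture and walls round the work are solid. World frame = base frame: x ahead of the robot, y to its left, z up, the work surface at z = 0. Lengths are in m, angles in rad, forces in N, time in s.
With the tool pointing down it reaches from about 0.225 to 0.875 m from the base axis. Payload 3.4 kg.
Tool frame: the origin (TCP) lies on the mounting face of the last link; the fingertips stand 173 mm ahead of it and the grasp point (between the pads) lies 155 mm ahead of it (pinch_z is the distance from the TCP to the grasp point, in m); z points along the fingers, y is the line along which they close (so a half turn about z gives the same grasp; the last joint's range is limited). The gripper opens to 85 mm and grips with 20 to 120 N. Pads are 22 mm wide; open, the fingers measure 114 mm over their backs; the gripper's body (76 mm by 85 mm) begins 54 mm behind the grasp point. The pads swing forward as they close: fully open they stand 13 mm farther back than shut.
Start: joints at [-1.372, 0.276, 1.505, -0, 1.361, -0.121], TCP at [0.181, -0.546, 0.405] pointing down, gripper open.
Joint ranges: [-2.89, 2.89], [-0.75, 2.08], [0.22, 2.7], [-1.18, 4.32], [0.11, 2.71], [-2.7, 2.7]. Speed limits (rad/s): [2.57, 2.57, 3.14, 3.14, 3.14, 3.14].

### API

Orientations are given as a rotation vector (axis times angle).
In Python, from cell import * gives the robot as it stands.
- The arm moves only by the tool jog_arm, never from a script. Its argument "moves" is a list of rows, each a list of 7 numbers: the shift along the world's x, y, z in cm, then the turn, a rotation vector about the world's x, y, z in rad, then the closure, from -1 (fully open) to 1 (shut). In form: [[x, y, z, ax, ay, az, jaw], ...]. A call has 1 to 12 rows; each row shifts and turns the commanded pose from where the row before left it; what a row does not reach is not made up. A row lasts 1/8 s, in which the tool goes at most 62.5 mm and 10.7 degrees, less where a joint would pass 70% of its speed; a pose out of reach is approached as far as the arm can. A call with a gripper value outside its range is refused whole. The fingers move at their own pace and stop on an object; the grip force is fixed at half the most. Time passes only in rows, so rows that do not move let the fingers close. It gives the time, the measured TCP pose, the force, the opening and the grip force at its end, in the units of the state.
- observe(): the state, without advancing time (a new reading comes with each control period).
- get_image(name): name is "side" or "top"; returns a dict with "image" (400x640x3 uint8, red, green, blue), "depth" (400x640 float32, m along the optical axis (not along the pixel's ray), 0 where there is no reading), "mtx" (3x3 intrinsics, pixels), "dist_coeffs" ([k1, k2, p1, p2, k3] as OpenCV has them; the pictures are not rectified), "rvec" (rotation vector, rad) and "tvec" (3), from world to camera coordinates, as OpenCV has them. Camera axes: x right, y down, z forward; pixel columns grow to the right and rows downward; lengths in m; the calibration is good to about 2 mm. A picture is of the moment at which its call begins.
- finish_job(): hands the job in; it is judged then, once.
The state is a dict: "clock": time; "joint_pos": joint angles; "qvel": joint speeds; "tau": joint torques, N m; "position": TCP position; "tool_rot": TCP orientation; "contact_force": force on the tool from outside, world axes, zero at the start; "ft_torque": the same for the moment, N m; "grip_width": opening from 0.0 (shut) to 1.0 (fully open); "gripper_force": force on a finger pad.
Only numpy, scipy, OpenCV 4.12 (cv2) and the standard library are available. Lean on these libraries where they do the work, as an engineer would, in place of code of your own. Each camera call takes 0.05 s, during which the arm holds its last target. There are 200 camera calls.

### The job

Lift the clear-paned door leaf out of its rack and hang it on the dry cabinet: lower both knuckles over the two hinge pins together until the leaf sits fully down, then swing it shut against its bumpers. The hinge bracket has been slid outwards along its slot, nobody measured how far, so feel for the pins gently, never forcing the leaf against the cabinet with more than about 15 N. Leave the other things on the bench where they are.

Things in the scene. Friction and masses are not known exactly. Their poses are not given: they have to be found in the camera images.
- cabinet: White bench-top dry cabinet, fixed, 120 deep (x) x 180 wide (y -80 to +100) x 148 mm high. Origin on the bench under the middle of its depth, z up; its open front looks along its own -x (front face at x = -60 mm). Left (+y) of the opening a metal hinge bracket carries two upright pintle pins, one above the other. The door, hung on them, closes over the opening.
- hinge_seat (a point): Inner-end (nominal) place of the pin axis at the top of the lower lug, 35 mm above the bench; axes as the cabinet's. The bracket is clamped in a slot and was slid outwards: the real pins stand 3.5 to 15.5 mm from here along this +y, the same for both. That shift is not measured: see it or feel for it. x and z are true. The bracket does not give way.
- upper_seat (a point): The same for the upper pin: top of the upper lug, 65 mm above hinge_seat. Pins: 8 mm in diameter, 15 mm tall above their lugs, 0.5 mm chamfer on top. Lugs: 14 mm wide (y), 8 mm thick, so the space under the upper lug ends 57 mm above hinge_seat.
- door_stop (a point): Middle of the free face of the upper of two rubber bumpers on the cabinet front (the other is 100 mm below it); they stand 8.5 mm proud of the front face, and the shut leaf's back rests on them, about parallel to the front. Axes as the cabinet's.
- leaf_grip (a point): Grip point of the door leaf: middle of its top rail, 10 mm below its top edge. Aluminium frame with clear pane, 10 mm thick (this x), 120 wide (y -60 to +60), 115 mm high, 0.12 to 0.21 kg; stands upright in the rack at first. Its outside, with a black knob 15 mm deep at y = -52, 50 mm below here, looks along its own -x. Shut, its axes are parallel to the cabinet's.
- leaf_hinge (a point): On the leaf's knuckle axis (leaf y = +74 mm), at the lower end of the lower knuckle, 90 mm below leaf_grip, same axes. Two steel tube knuckles, bore 10.2, outside 21, 14 mm long, lower ends 65 mm apart. Fully down it is level with hinge_seat. Come in from the front with the leaf open, this point 16 mm or more above that but the knuckle under the upper lug, then lower.
- leaf: The same door leaf: origin at the middle of its underside, 105 mm below leaf_grip. At right angles open, its +y points along the cabinet's +x. It swings freely on the pins; opening swings its free edge towards the cabinet's -x. Hung fully down, its underside is 20 mm and its top edge 135 mm above the bench.
- rack: Grey plastic rack that holds the leaf upright at the start, fixed: base 90 x 80 x 12 mm (the leaf's underside stands on it), two walls up to 36 mm above the bench leave a 13 mm slot along its y. Origin under its middle.
- pp_bottle_1: Squat clear sample jar with white cap, 58 mm across, 112 mm tall. Bystander, to be left alone; origin at its underside (middle).
- pp_bottle_5: Small jar with black-banded white cap, 48 mm across, 80 mm tall. Bystander, to be left alone; origin at its underside (middle).
- pp_bottle_6: Sample jar with white cap, 49 mm across, 100 mm tall. Bystander, to be left alone; origin at its underside (middle).
- n2_gun: Blue blow gun lying down, 102 x 134 x 20 mm. Bystander, to be left alone; origin at its underside (middle).
- beaker: Clear beaker, 53 mm across, 65 mm tall. Bystander, to be left alone; origin at its underside (middle).
- screwdriver: Screwdriver with red handle lying down, 156 mm long. Bystander, to be left alone; origin at its underside (middle).

How it is judged:
By the outcome, as a careful person would: the job done as asked, in the order asked, and still so for the second after the job is handed in, with the robot touching nothing.
It also fails if it takes over 72 s, if anything falls off the work surface, if the arm or the gripper's body presses on something with over 40 N, if the wrist force passes 120 N, or if a joint passes its speed limit or range.

## Working session

There is one attempt and no reset: what is moved stays moved. The work goes in short steps, Python scripts to look and compute and a tool call to move; the robot and the scene stay as the last step left them, time stands still between calls to the robot, and variables do not carry over. Pictures are saved under pics/ and viewed, at most 10 in all, crops included, and the job is handed in when it is done.

Besides the shell and the picture viewer there is one more tool, called by a JSON object that holds its "name" and its "arguments", one argument or row to a line. jog_arm: Moves the arm, as the interface text tells. Its arguments: {"type":"object","properties":{"moves":{"type":"array"}},"required":["moves"]}

```bash
mkdir -p pics; ls; python3 - <<'E'
from cell import *
import cv2,numpy as np
for n in("side","top"):
    d=get_image(n); cv2.imwrite(f"pics/{n}0.png",d["image"][:,:,::-1]); np.savez(f"pics/{n}0.npz",**d)
    R=cv2.Rodrigues(np.array(d["rvec"]))[0]; print(n,-R.T@np.array(d["tvec"]).ravel(),R[2],d["mtx"],d["dist_coeffs"])
print(observe())
E
```

```text
pics
side [0.1185593  0.9400502  0.98394234] [ 0.29510196 -0.69476132 -0.65591276] [[473.24532135   0.         320.21233046]
 [  0.         473.24532135 199.10200915]
 [  0.           0.           1.        ]] [-0.01495368  0.          0.          0.          0.        ]
top [ 0.42501714 -0.0037934   1.50118149] [ 0.07159595  0.00142032 -0.99743271] [[515.77408324   0.         313.73325039]
 [  0.         515.77408324 189.68646442]
 [  0.           0.           1.        ]] [-0.10136596  0.          0.          0.          0.        ]
{'clock': 0.1, 'joint_pos': array([-1.37203416e+00,  2.76562514e-01,  1.50599728e+00,  5.22364562e-05,
        1.36073093e+00, -1.21015109e-01]), 'qvel': array([ 3.86936307e-04, -2.67121421e-03, -2.98466406e-03, -8.99945339e-04,
       -1.15414690e-03, -3.97763563e-05]), 'tau': array([ 9.65087856e-04, -4.17700195e+01, -2.46405923e+01, -2.12670780e-04,
        5.72242396e-03,  1.37508300e-05]), 'position': array([ 0.1807143 , -0.54567383,  0.40391212]), 'tool_rot': array([-3.09984733e+00, -4.99880115e-01,  2.34752166e-05]), 'contact_force': array([-0.30045471, -0.05380152,  0.7808752 ]), 'ft_torque': array([-0.03090527, -0.03836282,  0.02810274]), 'gripper_force': 0.0, 'grip_width': 0.998724816009622}
```

View pics/side0.png

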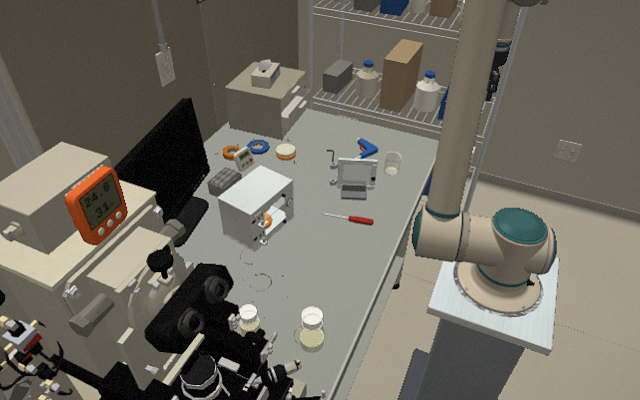

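View pics/top0.png

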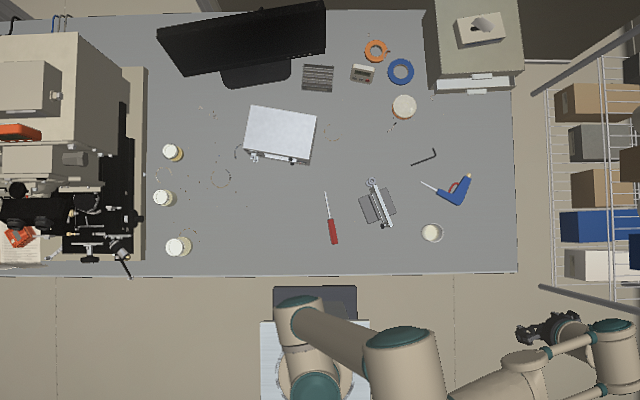

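The side view shows the cabinet at about (256,205) with its bracket on the front near (266,225), and the leaf in its rack at about (357,175). The top view shows the cabinet at (280,133) with its front facing down, the rack and leaf at (378,203) with knuckles near (371,182), and the screwdriver between them at (331,218).

```bash
python3 - <<'E'
import cv2,numpy as np
t=cv2.imread("pics/top0.png"); s=cv2.imread("pics/side0.png")
r=lambda i,x,y,w,h,k:cv2.resize(i[y:y+h,x:x+w],None,fx=k,fy=k,interpolation=cv2.INTER_CUBIC)
a=r(t,235,98,95,75,4);b=r(t,345,165,70,75,4)
c=r(s,210,160,95,90,4);d=r(s,320,140,70,90,4)
cv2.imwrite("pics/c1.png",np.hstack([a,b])); cv2.imwrite("pics/c2.png",np.hstack([c,d]))
E
```

```text
(no output)
```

View pics/c1.png

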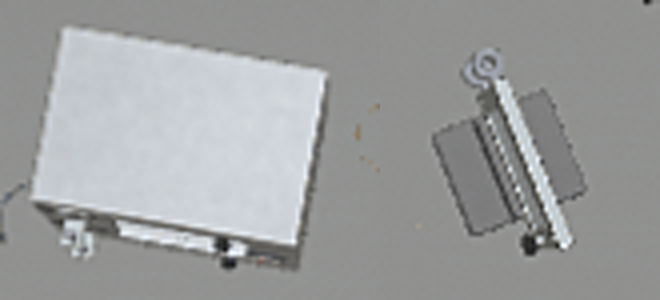

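View pics/c2.png

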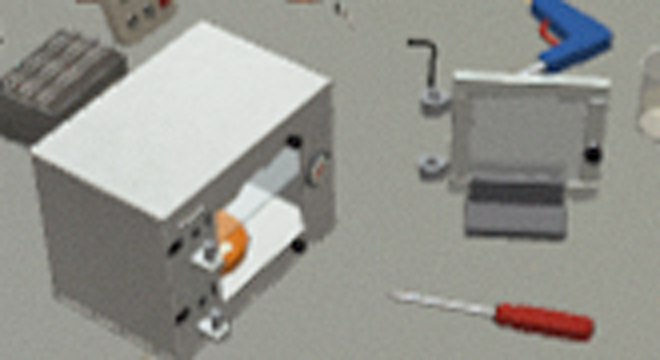

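The crops show the lug and pin near top-image px (254.5,157), the upper knuckle ring at (371.5,181), and the knob at (382,226) on the left (+y) side of the leaf. I'll measure more closely.

```bash
cat > h.py <<'E'
import cv2,numpy as np
class Cam:
    def __init__(s,d):
        s.K=np.array(d["mtx"]);s.D=np.array(d["dist_coeffs"]);s.rv=np.array(d["rvec"]).ravel();s.tv=np.array(d["tvec"]).ravel()
        s.R=cv2.Rodrigues(s.rv)[0];s.C=-s.R.T@s.tv
    def rays(s,p):
        u=cv2.undistortPoints(np.float64(p).reshape(-1,1,2),s.K,s.D)[:,0]
        return np.c_[u,np.ones(len(u))]@s.R
    def plane(s,p,z):
        r=s.rays(p);return s.C+r*((z-s.C[2])/r[:,2:])
    def proj(s,P):
        return cv2.projectPoints(np.float64(P).reshape(-1,1,3),s.rv,s.tv,s.K,s.D)[0][:,0]
def tri(cams,ps):
    A=0;b=0;
    for c,p in zip(cams,ps):
        d=c.rays(p)[0];d/=np.linalg.norm(d);M=np.eye(3)-np.outer(d,d);A=A+M;b=b+M@c.C
    x=np.linalg.solve(A,b);return x,[c.proj(x)[0]-p for c,p in zip(cams,ps)]
def load(n): return np.load(f"pics/{n}.npz")
def grab(name,k=1):
    from cell import get_image
    ds=[get_image(name) for _ in range(k)]
    d=dict(ds[-1]);d["image"]=np.mean([x["image"].astype(float) for x in ds],0).astype(np.uint8)
    return d
def zoom(im,x,y,w,h,k,t=5):
    o=cv2.resize(im[y:y+h,x:x+w,::-1],None,fx=k,fy=k,interpolation=cv2.INTER_CUBIC)
    for i in range(x-x%t+t,x+w,t):
        X=int((i-x+.5)*k);cv2.line(o,(X,0),(X,6),(0,0,255),1);cv2.putText(o,str(i),(X-10,16),0,.35,(0,0,255),1)
    for j in range(y-y%t+t,y+h,t):
        Y=int((j-y+.5)*k);cv2.line(o,(0,Y),(6,Y),(0,0,255),1);cv2.putText(o,str(j),(8,Y+4),0,.35,(0,0,255),1)
    return o
E
python3 - <<'E'
from h import *
T=grab("top",6);S=grab("side",6)
np.savez("pics/topA.npz",**T);np.savez("pics/sideA.npz",**S)
t,s=T["image"],S["image"]
A=np.hstack([zoom(t,242,145,25,20,15),zoom(t,360,174,25,20,15)])
B=np.hstack([zoom(s,250,210,25,20,15),zoom(s,325,155,25,20,15)])
cv2.imwrite("pics/z1.png",np.vstack([A,B]))
ct=Cam(T);cs=Cam(S)
# cabinet top face by depth height in top view
def xyz(d,c):
    v,u=np.mgrid[0:400,0:640];p=np.c_[u.ravel(),v.ravel()];r=c.rays(p);P=c.C+r*d["depth"].ravel()[:,None];return P.reshape(400,640,3)
P=xyz(T,ct)
m=((abs(P[...,2]-.148)<.012)&(T["image"].min(2)>150)).astype(np.uint8);m[:, :235]=0;m[:,330:]=0
cn=max(cv2.findContours(m,0,1)[0],key=cv2.contourArea)
w=ct.plane(cn[:,0],.148)[:,:2];r=cv2.minAreaRect((w*1000).astype(np.float32));print("cab",r,np.median(P[m>0][:,2]),cv2.boundingRect(cn))
# leaf: points higher than 0.05 around rack
b=(P[...,2]>.10)&(P[...,2]<.2);b[:, :355]=0;b[:,400:]=0;b[:165]=0;b[240:]=0
q=P[b];print("leaf",len(q),np.percentile(q[:,2],[5,50,95]));r=cv2.minAreaRect((q[:,:2]*1000).astype(np.float32));print(r)
E
```

```text
cab ((678.0552368164062, 88.57237243652344), (179.73367309570312, 122.24497985839844), 79.15092468261719) 0.1484123844575671 (242, 105, 75, 54)
leaf 240 [0.10419734 0.12509892 0.13070001]
((491.9892272949219, -182.97201538085938), (143.00534057617188, 18.43010902404785), 23.061695098876953)
```

View pics/z1.png

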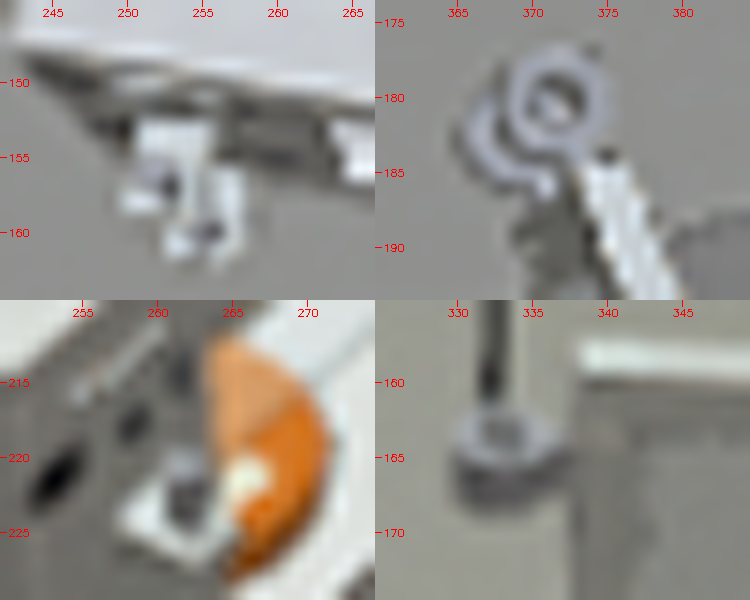

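The zoom shows the upper pin top at top px (251.6,155.4) and side px (261.7,220.3). The upper knuckle ring's top face is centred at top px (371.6,180.3) and side px (333,163.6).

```bash
python3 - <<'E'
from h import *
T=load("topA");S=load("sideA");ct=Cam(T);cs=Cam(S);np.set_printoptions(precision=4,suppress=True)
a=np.radians(-10.85);ex=np.array([np.cos(a),np.sin(a)]);ey=np.array([-ex[1],ex[0]]);O=np.array([.67806,.08857])-.010*ey
print("cab O",O)
for n,tp,sp,z in [("pin",(251.6,155.4),(261.7,220.3),.115),("ring",(371.6,180.3),(333,163.6),.106)]:
    X,e=tri([ct,cs],[np.array(tp),np.array(sp)])
    pt,ps=ct.plane(tp,z)[0],cs.plane(sp,z)[0]
    print(n,X,np.round(e,2).tolist(),"top@z",pt,"side@z",ps)
    if n=="pin":
        for p in(X,pt,ps): print(" in cab",(p[:2]-O)@ex,(p[:2]-O)@ey)
        for y in (.08,.085,.09,.095):
            P=np.r_[O-.0735*ex+y*ey,.115];print(" pred",y,P,ct.proj(P)[0],cs.proj(P)[0])
# top rail line in top view at z=.127: bright pixels
g=T["image"].min(2);m=(g>185).astype(np.uint8);m[:,:365]=0;m[:,400:]=0;m[:183]=0;m[:]*=1;m[236:]=0
n,l,st,_=cv2.connectedComponentsWithStats(m);k=1+np.argmax(st[1:,4]);v,u=np.nonzero(l==k);print(st[k])
w=ct.plane(np.c_[u,v],.127)[:,:2];r=cv2.minAreaRect((w*1000).astype(np.float32));print("rail",r)
print(cv2.fitLine((w*1000).astype(np.float32),cv2.DIST_L2,0,.01,.01).ravel())
E
```

```text
cab O [0.6762 0.0787]
pin [0.6177 0.1647 0.1157] [[0.33, 0.75], [-0.83, -0.12]] top@z [0.6198 0.1656 0.115 ] side@z [0.6158 0.1635 0.115 ]
 in cab -0.07364103913152134 0.07336083248494128
 in cab -0.07170194691886807 0.0747370895502702
 in cab -0.07523724385132692 0.07191089497704456
 pred 0.08 [0.6191 0.1712 0.115 ] [249.5775 155.7114] [259.2198 221.7494]
 pred 0.085 [0.62   0.1761 0.115 ] [247.7739 155.3925] [257.9901 222.8148]
 pred 0.09 [0.6209 0.181  0.115 ] [245.9709 155.0739] [256.7542 223.8855]
 pred 0.095 [0.6219 0.1859 0.115 ] [244.1688 154.7554] [255.5121 224.9616]
ring [ 0.5472 -0.16    0.1056] [[0.22, 0.6], [-0.56, -0.06]] top@z [ 0.5488 -0.1594  0.106 ] side@z [ 0.5453 -0.16    0.106 ]
[374 185  19  42 141]
rail ((479.63201904296875, -185.94020080566406), (118.29866790771484, 8.377954483032227), 21.11337661743164)
[   0.9334    0.3589  479.4866 -185.9527]
```

Both views agree with the cabinet model: the pin sits at cabinet x ≈ -73.6 mm, y ≈ +73 mm. Next I move above the leaf.

{"name": "jog_arm", "arguments": {
  "moves": [
    [3.7,4.5,0,0,0,0.047,-1],
    [3.7,4.5,0,0,0,0,-1],
    [3.7,4.5,0,0,0,0,-1],
    [3.7,4.5,0,0,0,0,-1],
    [3.7,4.5,0,0,0,0,-1],
    [3.7,4.5,0,0,0,0,-1],
    [3.7,4.5,-2,0,0,0,-1],
    [3.7,4.5,-3,0,0,0,-1],
    [0,0,0,0,0,0,-1],
    [0,0,0,0,0,0,-1]
  ]
}}

```text
clock: 1.95
position: [0.4751, -0.188, 0.3563]
tool_rot: [3.088, 0.574, -0.001]
contact_force: [-0.7, -0.7, -0.5]
grip_width: 1.004
gripper_force: 0.0
```

{"name": "jog_arm", "arguments": {
  "moves": [
    [0.3,0.1,-3,0,0,0,-1],
    [0,0,-3,0,0,0,-1],
    [0,0,-2.4,0,0,0,-1],
    [0,0,0,0,0,0,-0.3],
    [0,0,0,0,0,0,0.3],
    [0,0,0,0,0,0,1],
    [0,0,0,0,0,0,1],
    [0,0,0,0,0,0,1],
    [0,0,0,0,0,0,1],
    [0,0,0,0,0,0,1],
    [0,0,0,0,0,0,1]
  ]
}}

```text
clock: 3.32
position: [0.4784, -0.1871, 0.2731]
tool_rot: [3.087, 0.573, 0.002]
contact_force: [-0.7, -0.8, 7.2]
grip_width: 0.104
gripper_force: 59.4
```

{"name": "jog_arm", "arguments": {
  "moves": [
    [0,0,1,0,0,0,1],
    [0,0,2,0,0,0,1],
    [0,0,3,0,0,0,1],
    [0,0,2,0,0,0,1],
    [0,4,0,0,0,0,1],
    [0,5,0,0,0,-0.139,1],
    [0,5,0,0,0,-0.139,1],
    [0,5,0,0,0,-0.139,1],
    [0,5,0,0,0,-0.139,1],
    [0.9,5,0,0,0,0,1],
    [0.9,5,0,0,0,0,1],
    [0.9,3.4,0,0,0,0,1]
  ]
}}

```text
clock: 4.82
position: [0.5047, 0.1893, 0.3521]
tool_rot: [-3.128, 0.294, 0.001]
contact_force: [0.8, 0.3, -1.0]
grip_width: 0.104
gripper_force: 58.8
```

{"name": "jog_arm", "arguments": {
  "moves": [
    [0,0,-2,0,0,0,1],
    [0,0,-2,0,0,0,1],
    [0,0,0,0,0,0,1],
    [0,0,0,0,0,0,1]
  ]
}}

```text
clock: 5.32
position: [0.5053, 0.1871, 0.3127]
tool_rot: [-3.127, 0.297, -0.001]
contact_force: [0.4, -0.8, -1.1]
grip_width: 0.104
gripper_force: 58.8
```

```bash
python3 - <<'E'
from h import *
from cell import observe
T=grab("top",5);S=grab("side",5);np.savez("pics/topB.npz",**T);np.savez("pics/sideB.npz",**S)
o=observe();print(o["position"],o["tool_rot"],o["contact_force"],o["ft_torque"])
ct=Cam(T);cs=Cam(S)
p=o["position"];g=np.array([p[0],p[1],p[2]-.155]);ex=np.array([np.cos(-.1894),np.sin(-.1894),0])
k=g+.074*ex+[0,0,-.011];print("ring pred",k,ct.proj(k),cs.proj(k))
u,v=np.round(ct.proj(k)[0]).astype(int);a,b=np.round(cs.proj(k)[0]).astype(int)
A=zoom(T["image"],u-25,v-20,40,40,10);B=zoom(S["image"],a-20,b-20,40,40,10)
cv2.imwrite("pics/z2.png",np.hstack([A,B]))
E
```

```text
[0.50505405 0.18701401 0.31227393] [-3.12750511e+00  2.96919867e-01 -3.74629402e-04] [-0.20461908 -0.74552362 -2.07277867] [-0.05933013 -0.00080774  0.03256079]
ring pred [0.57773074 0.17308205 0.14627393] [[247.38916427 169.58716704]] [[272.08746038 218.09421285]]
```

View pics/z2.png

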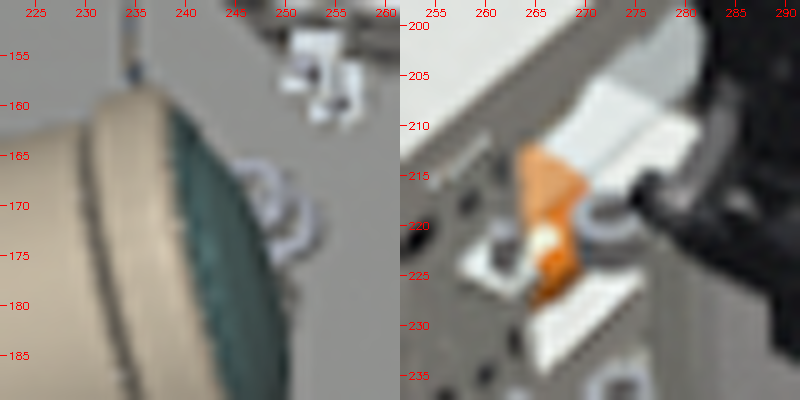

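The knuckle rings show where predicted (side ≈ (272,218), top ≈ (247,169)), so the leaf hangs straight in the grip. Next I move over the pins.

{"name": "jog_arm", "arguments": {
  "moves": [
    [0,0,-1.1,0,0,0,1],
    [1.0,-0.21,0,0,0,0,1],
    [1.0,-0.21,0,0,0,0,1],
    [1.0,-0.21,0,0,0,0,1],
    [1.0,-0.21,0,0,0,0,1],
    [0,0,0,0,0,0,1],
    [0,0,0,0,0,0,1],
    [0,0,0,0,0,0,1]
  ]
}}

```text
clock: 6.82
position: [0.5448, 0.1787, 0.3012]
tool_rot: [3.127, -0.297, 0.0]
contact_force: [0.4, -0.7, -1.1]
grip_width: 0.103
gripper_force: 58.9
```

```bash
python3 - <<'E'
from h import *
from cell import observe
T=grab("top",5);S=grab("side",5);np.savez("pics/topC.npz",**T);np.savez("pics/sideC.npz",**S)
o=observe();print(o["position"],o["tool_rot"],o["contact_force"],o["ft_torque"])
A=zoom(T["image"],235,145,30,30,13);B=zoom(S["image"],245,205,30,30,13)
C=zoom(S["image"],245,230,30,15,13)
cv2.imwrite("pics/z3.png",np.vstack([np.hstack([A,B]),np.hstack([C,C*0])]))
E
```

```text
[0.54501507 0.17866556 0.30113923] [ 3.12747184e+00 -2.96735271e-01  9.82434213e-06] [-0.09470912 -0.44633551 -1.7356919 ] [-0.008159    0.02500145 -0.02872666]
```

View pics/z3.png

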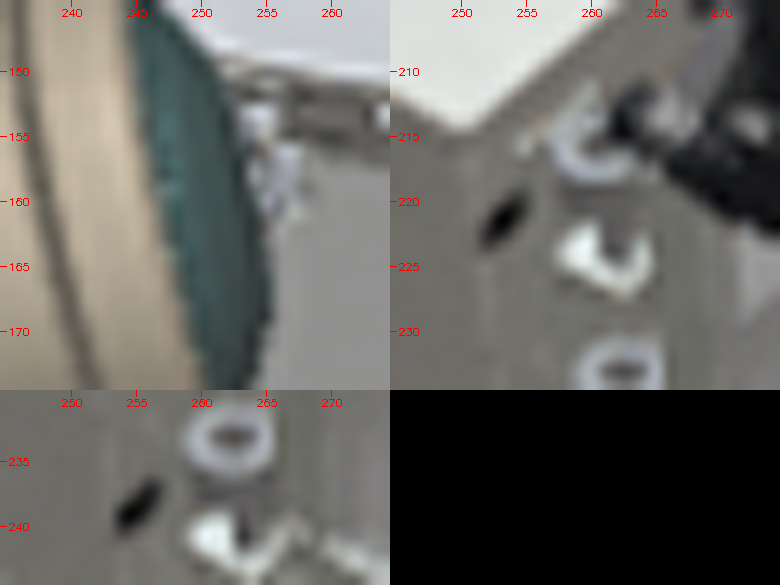

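The side view shows the upper knuckle at (260,215) above its lug, and the lower knuckle ring at (262.4,233) with the pin just below at (263,240). Now a gentle trial drop.

{"name": "jog_arm", "arguments": {
  "moves": [
    [0,0,-0.4,0,0,0,1],
    [0,0,-0.1,0,0,0,1],
    [0,0,-0.05,0,0,0,1],
    [0,0,-0.05,0,0,0,1],
    [0,0,-0.05,0,0,0,1],
    [0,0,-0.0,0,0,0,1]
  ]
}}

```text
clock: 8.07
position: [0.5451, 0.1786, 0.2946]
tool_rot: [3.127, -0.297, 0.0]
contact_force: [0.2, -1.0, -0.9]
grip_width: 0.104
gripper_force: 58.9
```

```bash
python3 - <<'E'
from cell import observe
import numpy as np
np.set_printoptions(precision=3,suppress=True)
o=observe();print(o["position"],o["contact_force"],o["ft_torque"])
from h import *
cs=Cam(load("sideC"));ct=Cam(load("topC"))
for z in (.035,.05,.069,.1,.115,.134):
    for n,P in(("ring",(.6177,.1647)),): print(z,cs.proj(np.r_[P,z])[0],ct.proj(np.r_[P,z])[0])
E
```

```text
[0.545 0.179 0.295] [ 0.222 -1.023 -0.948] [-0.122  0.054 -0.05 ]
0.035 [262.78  241.344] [255.337 159.973]
0.05 [262.432 237.541] [254.73  159.291]
0.069 [261.984 232.64 ] [253.943 158.409]
0.1 [261.235 224.435] [252.613 156.917]
0.115 [260.864 220.37 ] [251.949 156.172]
0.134 [260.386 215.127] [251.087 155.205]
```

{"name": "jog_arm", "arguments": {
  "moves": [
    [0,0,-0.05,0,0,0,1],
    [0,0,-0.05,0,0,0,1],
    [0,0,-0.05,0,0,0,1],
    [0,0,0,0,0,0,1]
  ]
}}

```text
clock: 8.57
position: [0.5451, 0.1786, 0.2931]
tool_rot: [3.127, -0.297, 0.0]
contact_force: [0.3, -0.3, -1.2]
grip_width: 0.104
gripper_force: 58.9
```

{"name": "jog_arm", "arguments": {
  "moves": [
    [0,0,-0.1,0,0,0,1],
    [0,0,-0.1,0,0,0,1],
    [0,0,0,0,0,0,1]
  ]
}}

```text
clock: 8.95
position: [0.5451, 0.1786, 0.291]
tool_rot: [3.127, -0.297, -0.0]
contact_force: [0.3, -1.4, -1.1]
grip_width: 0.104
gripper_force: 58.9
```

{"name": "jog_arm", "arguments": {
  "moves": [
    [0,0,-0.1,0,0,0,1],
    [0,0,-0.1,0,0,0,1],
    [0,0,-0.1,0,0,0,1],
    [0,0,-0.1,0,0,0,1],
    [0,0,-0.1,0,0,0,1],
    [0,0,-0.1,0,0,0,1],
    [0,0,0,0,0,0,1]
  ]
}}

```text
clock: 9.82
position: [0.5451, 0.1786, 0.285]
tool_rot: [3.127, -0.297, -0.0]
contact_force: [-0.4, -1.7, -1.1]
grip_width: 0.106
gripper_force: 59.0
```

{"name": "jog_arm", "arguments": {
  "moves": [
    [0,0,-0.1,0,0,0,1],
    [0,0,-0.1,0,0,0,1],
    [0,0,-0.1,0,0,0,1],
    [0,0,-0.05,0,0,0,1],
    [0,0,0,0,0,0,1]
  ]
}}

```text
clock: 10.45
position: [0.5451, 0.1786, 0.2816]
tool_rot: [3.127, -0.297, -0.0]
contact_force: [-0.7, -1.7, -1.0]
grip_width: 0.106
gripper_force: 59.0
```

```bash
python3 - <<'E'
from h import *
from cell import observe
S=grab("side",5);print(observe()["position"],observe()["contact_force"])
cv2.imwrite("pics/z4.png",zoom(S["image"],235,200,60,55,10))
E
```

```text
[0.54505534 0.17864964 0.28159814] [-0.2637312  -2.05876941 -1.90428797]
```

View pics/z4.png

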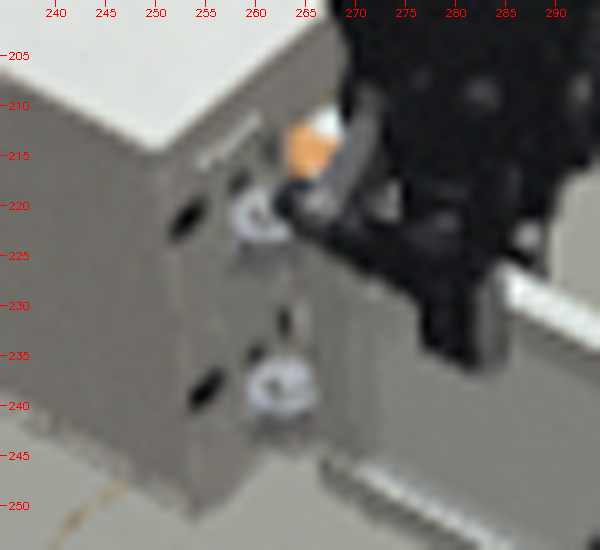

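Both pin tops show inside the knuckle bores at (260,221) and (263,238), so the leaf is almost down. I'll lower the last bit and open the jaw slightly so the leaf seats.

{"name": "jog_arm", "arguments": {
  "moves": [
    [0,0,-0.04,0,0,0,1],
    [0,0,0,0,0,0,0.72],
    [0,0,0,0,0,0,0.68],
    [0,0,0,0,0,0,0.64],
    [0,0,0,0,0,0,0.64],
    [0,0,0,0,0,0,0.64]
  ]
}}

```text
clock: 11.45
position: [0.5451, 0.1787, 0.2813]
tool_rot: [-3.128, 0.297, -0.0]
contact_force: [-0.0, -0.5, 0.8]
grip_width: 0.18
gripper_force: 0.0
```

{"name": "jog_arm", "arguments": {
  "moves": [
    [-0.055,-0.415,0,0,0,0.0567,0.64],
    [-0.055,-0.415,0,0,0,0.0567,0.64],
    [-0.01,-0.42,0,0,0,0.0567,0.64],
    [-0.01,-0.42,0,0,0,0.0567,0.64],
    [0.04,-0.42,0,0,0,0.0567,0.64],
    [0.04,-0.415,0,0,0,0.0567,0.64],
    [0.085,-0.41,0,0,0,0.0567,0.64],
    [0.085,-0.41,0,0,0,0.0567,0.64],
    [0.13,-0.4,0,0,0,0.0567,0.64],
    [0.135,-0.4,0,0,0,0.0567,0.64],
    [0,0,0,0,0,0,0.64]
  ]
}}

```text
clock: 12.82
position: [0.549, 0.1372, 0.2812]
tool_rot: [3.086, 0.588, 0.0]
contact_force: [-0.0, 0.5, 0.4]
grip_width: 0.18
gripper_force: 0.0
```

{"name": "jog_arm", "arguments": {
  "moves": [
    [0.175,-0.38,0,0,0,0.0567,0.64],
    [0.175,-0.38,0,0,0,0.0567,0.64],
    [0.22,-0.36,0,0,0,0.0567,0.64],
    [0.22,-0.36,0,0,0,0.0567,0.64],
    [0.26,-0.33,0,0,0,0.0567,0.64],
    [0.26,-0.33,0,0,0,0.0567,0.64],
    [0.295,-0.3,0,0,0,0.0567,0.64],
    [0.295,-0.3,0,0,0,0.0567,0.64],
    [0.325,-0.265,0,0,0,0.0567,0.64],
    [0.325,-0.265,0,0,0,0.0567,0.64],
    [0,0,0,0,0,0,0.64],
    [0,0,0,0,0,0,0.64]
  ]
}}

```text
clock: 14.32
position: [0.5743, 0.1049, 0.2812]
tool_rot: [-2.798, -1.428, 0.0]
contact_force: [-0.4, 0.1, 0.4]
grip_width: 0.179
gripper_force: 0.0
```

{"name": "jog_arm", "arguments": {
  "moves": [
    [0,0,0.8,0,0,0,0.64],
    [0,0,1.2,0,0,0,0.64],
    [0,0,1.5,0,0,0,0.64],
    [0,0,2.0,0,0,0,0.64],
    [-2.2,0,0,0,0,0.145,1],
    [-2.2,0,0,0,0,0.145,1],
    [-1.0,0,0,0,0,0.146,1],
    [0,0,0,0,0,0,1],
    [0,0,0,0,0,0,1],
    [0,0,0,0,0,0,1]
  ]
}}

```text
clock: 15.58
position: [0.521, 0.1047, 0.3364]
tool_rot: [2.423, 1.999, 0.001]
contact_force: [0.5, 0.2, 0.3]
grip_width: 0.002
gripper_force: 0.0
```

```bash
python3 - <<'E'
from h import *
from cell import observe
S=grab("side",3);T=grab("top",3);print(observe()["position"],observe()["tool_rot"],observe()["contact_force"])
cv2.imwrite("pics/z5.png",np.hstack([zoom(S["image"],235,190,70,70,5),zoom(T["image"],240,120,80,70,5)]))
E
```

```text
[0.52055915 0.10468692 0.33608794] [-2.42240527e+00 -2.00032454e+00  1.69535964e-04] [-0.01555003  0.22007127 -0.60351975]
```

View pics/z5.png

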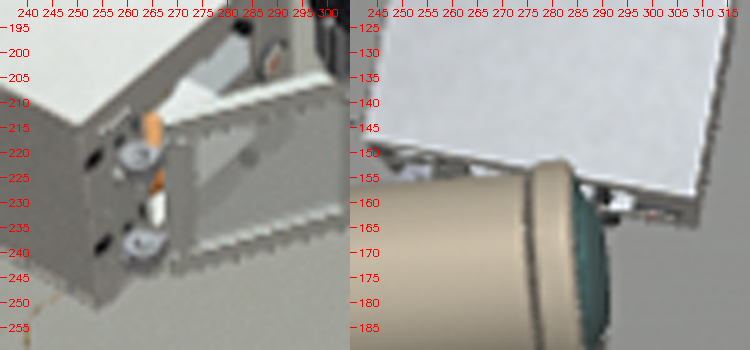

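The side view shows the leaf hanging on both pins, about 25° open, with its rail running from (268,215) to (300,205). Knuckles are at (262,219) and (264,238). Next I lower the shut fingers outside the leaf and push it closed.

{"name": "jog_arm", "arguments": {
  "moves": [
    [0,0,-2,0,0,0,1],
    [0,0,-2,0,0,0,1],
    [0,0,-1.6,0,0,0,1],
    [0.6,-0.4,0,0,0,0,1],
    [0.6,-0.4,0,0,0,0,1],
    [0.6,-0.4,0,0,0,0,1],
    [0.6,-0.4,0,0,0,0,1],
    [0.6,-0.4,0,0,0,0,1],
    [0.6,-0.4,0,0,0,0,1],
    [0.6,-0.4,0,0,0,0,1],
    [0.6,-0.4,0,0,0,0,1],
    [0,0,0,0,0,0,1]
  ]
}}

```text
clock: 17.38
position: [0.5689, 0.0724, 0.2802]
tool_rot: [2.422, 2.0, 0.0]
contact_force: [-0.5, 1.2, 0.1]
grip_width: -0.0
gripper_force: 0.0
```

Now the last ~11 mm, along the cabinet's +x (0.982, -0.188), in small steps.

{"name": "jog_arm", "arguments": {
  "moves": [
    [0.2,-0.04,0,0,0,0,1],
    [0.2,-0.04,0,0,0,0,1],
    [0.2,-0.04,0,0,0,0,1],
    [0.1,-0.02,0,0,0,0,1],
    [0,0,0,0,0,0,1]
  ]
}}

```text
clock: 18.0
position: [0.5755, 0.0713, 0.2802]
tool_rot: [2.422, 2.001, 0.0]
contact_force: [0.3, 0.3, 0.0]
grip_width: 0.001
gripper_force: 0.0
```

{"name": "jog_arm", "arguments": {
  "moves": [
    [0.1,-0.02,0,0,0,0,1],
    [0.05,-0.01,0,0,0,0,1],
    [0,0,0,0,0,0,1]
  ]
}}

```text
clock: 18.38
position: [0.5769, 0.071, 0.2802]
tool_rot: [2.422, 2.001, 0.0]
contact_force: [-0.3, -0.6, -0.3]
grip_width: 0.0
gripper_force: 0.1
```

{"name": "jog_arm", "arguments": {
  "moves": [
    [0.05,-0.01,0,0,0,0,1],
    [0.05,-0.01,0,0,0,0,1],
    [0.05,-0.01,0,0,0,0,1],
    [0.05,-0.01,0,0,0,0,1],
    [0,0,0,0,0,0,1]
  ]
}}

```text
clock: 19.0
position: [0.579, 0.0706, 0.2802]
tool_rot: [2.422, 2.001, 0.0]
contact_force: [0.1, 0.0, 0.5]
grip_width: 0.001
gripper_force: 0.1
```

```bash
python3 - <<'E'
from h import *
from cell import observe
S=grab("side",3);print(observe()["position"],observe()["contact_force"])
cv2.imwrite("pics/z6.png",zoom(S["image"],235,175,80,75,7))
E
```

```text
[0.57890858 0.07060902 0.28020223] [-0.28443655 -0.11095324  0.53163364]
```

View pics/z6.png

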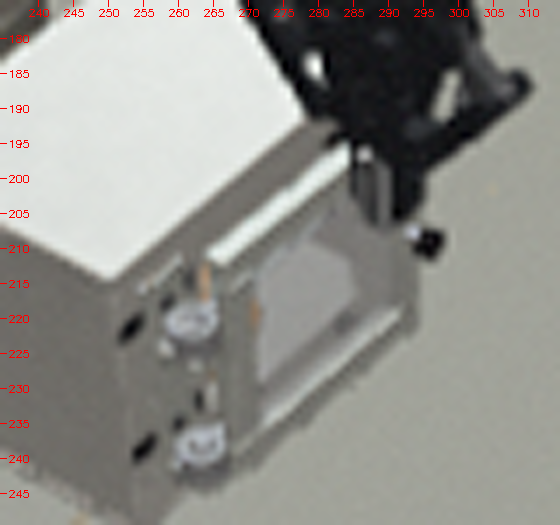

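The leaf is almost shut: its rail runs from (265,210) to (285,196), nearly parallel to the cabinet edge. I'll keep pushing until I feel the bumpers.

{"name": "jog_arm", "arguments": {
  "moves": [
    [0.05,-0.01,0,0,0,0,1],
    [0.05,-0.01,0,0,0,0,1],
    [0.05,-0.01,0,0,0,0,1],
    [0,0,0,0,0,0,1]
  ]
}}

```text
clock: 19.65
position: [0.5799, 0.0704, 0.2801]
tool_rot: [-2.421, -2.0, 0.002]
contact_force: [-2.6, 0.4, 1.4]
grip_width: 0.002
gripper_force: 1.4
```

{"name": "jog_arm", "arguments": {
  "moves": [
    [0.05,-0.01,0,0,0,0,1],
    [0.05,-0.01,0,0,0,0,1],
    [0,0,0,0,0,0,1]
  ]
}}

```text
clock: 20.02
position: [0.5803, 0.0703, 0.2801]
tool_rot: [-2.42, -1.999, 0.004]
contact_force: [-5.9, 1.5, 3.5]
grip_width: -0.0
gripper_force: 3.0
```

The bumpers are felt at the expected place, about 6 N. I back off slowly, then retreat up.

{"name": "jog_arm", "arguments": {
  "moves": [
    [-0.05,0.01,0,0,0,0,1],
    [-0.05,0.01,0,0,0,0,1],
    [-0.05,0.01,0,0,0,0,1],
    [-0.05,0.01,0,0,0,0,1],
    [-0.3,0.06,0,0,0,0,1],
    [-1.0,0.2,0,0,0,0,1],
    [-2,0.4,0,0,0,0,1],
    [-2.5,0,0,0,0,0,1],
    [-2.5,0,2,0,0,0,1],
    [0,-3,4,0,0,0,1],
    [0,-5,4,0,0,0,1],
    [0,-5,2,0,0,0,1]
  ]
}}

```text
clock: 21.52
position: [0.4964, -0.0526, 0.402]
tool_rot: [2.417, 1.999, 0.006]
contact_force: [0.3, 0.8, 0.4]
grip_width: -0.002
gripper_force: 0.0
```

{"name": "jog_arm", "arguments": {
  "moves": [
    [0,-5,1,0,0,0,1],
    [0,-5,0,0,0,0,1],
    [0,-5,0,0,0,0,1],
    [0,-5,0,0,0,0,1],
    [0,0,0,0,0,0,1],
    [0,0,0,0,0,0,1]
  ]
}}

```text
clock: 22.28
position: [0.4961, -0.2514, 0.4091]
tool_rot: [-2.422, -2.0, -0.001]
contact_force: [0.4, 0.5, 0.5]
grip_width: -0.003
gripper_force: 0.0
```

```bash
python3 - <<'E'
from h import *
from cell import observe
np.set_printoptions(precision=4,suppress=True)
print(observe()["position"],observe()["contact_force"])
T=grab("top",4);S=grab("side",4);ct=Cam(T);cs=Cam(S)
np.savez("pics/topF.npz",**T);np.savez("pics/sideF.npz",**S)
O=np.array([.6762,.0787]);a=np.radians(-10.85);ex=np.array([np.cos(a),np.sin(a)]);ey=np.array([-ex[1],ex[0]])
v,u=np.mgrid[100:200,230:340]
for n,d,c in(("top",T,ct),("side",S,cs)):
    v,u=np.mgrid[0:400,0:640];r=c.rays(np.c_[u.ravel(),v.ravel()]);P=c.C+r*d["depth"].ravel()[:,None]
    q=np.c_[(P[:,:2]-O)@ex,(P[:,:2]-O)@ey,P[:,2]]
    # top rail: at height ~.135 in front of cabinet
    m=(abs(q[:,2]-.135)<.008)&(q[:,0]>-.12)&(q[:,0]<-.064)&(q[:,1]>-.07)&(q[:,1]<.066)
    k=q[m];print(n,len(k),k.min(0) if len(k) else "",np.median(k[:,2]) if len(k) else "")
    if len(k)>5: print(" slope dx/dy,x0",np.polyfit(k[:,1],k[:,0],1))
    g=d["image"].reshape(-1,3).min(1);
    w=c.plane(np.c_[u.ravel(),v.ravel()],.135);w2=np.c_[(w[:,:2]-O)@ex,(w[:,:2]-O)@ey]
    m=(g>170)&(w2[:,0]>-.10)&(w2[:,0]<-.063)&(w2[:,1]>-.05)&(w2[:,1]<.05);k=w2[m];print(" bright",len(k),np.polyfit(k[:,1],k[:,0],1) if len(k)>5 else "")
E
```

```text
[ 0.4961 -0.2514  0.4091] [0.421  0.5062 0.4666]
top 169 [-0.0796 -0.062   0.1272] 0.13256285231093567
 slope dx/dy,x0 [ 0.0091 -0.0735]
 bright 192 [ 0.014  -0.0719]
side 209 [-0.0862 -0.069   0.1271] 0.13232075704463497
 slope dx/dy,x0 [-0.0188 -0.0757]
 bright 84 [ 0.0457 -0.078 ]
```

The leaf's rail lies at cabinet x = -73.5 mm, parallel within about 1° and at the right height, and the arm is clear. Handing in.

```bash
python3 -c "
from cell import *
print(finish_job())"
```

```text
the job is handed in; nothing more can be done
None
```

The leaf is hung on both pins, fully down, swung shut against its bumpers with about 6 N, and the job was handed in at about 23 s; no verdict on the judging came back.

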